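# Sort the sugar tins by heft: stack the two lighter ones, hold up the full one

### The job

The three identical closed sugar tins are full, half used and nearly empty, which only their weight can tell: heft them, then stack the half-used (middle) one on the wooden stand and the lightest on top of it, squarely, each foot seated inside the raised rim below it, set down rather than dropped. Then pick up the heaviest and finish while still holding it, upright and still, its underside at least 10 cm above the worktop and touching nothing but the gripper. Do not knock a tin over, and leave the other things on the worktop where they are.

Things in the scene. Friction and masses are not known exactly. Their poses are not given: they have to be found in the camera images.
- tin_a: one of three identical closed tins, plain metal, 64 x 64 mm, 104 mm high; weights about 0.16 to 0.62 kg, at least 0.16 kg apart, dealt anew to the names each run; contents may shift a few mm. Origin: centre of the underside of its foot, z up, x and y square to the sides (blank label card on the -x side). Dark foot 54 x 54 x 4 mm; flat sides from z = 4 to 100 mm; lid fixed shut
- tin_b: one of three identical closed tins, plain metal, 64 x 64 mm, 104 mm high; weights about 0.16 to 0.62 kg, at least 0.16 kg apart, dealt anew to the names each run; contents may shift a few mm. Origin: centre of the underside of its foot, z up, x and y square to the sides (blank label card on the -x side). Dark foot 54 x 54 x 4 mm; flat sides from z = 4 to 100 mm; lid fixed shut
- tin_c: one of three identical closed tins, plain metal, 64 x 64 mm, 104 mm high; weights about 0.16 to 0.62 kg, at least 0.16 kg apart, dealt anew to the names each run; contents may shift a few mm. Origin: centre of the underside of its foot, z up, x and y square to the sides (blank label card on the -x side). Dark foot 54 x 54 x 4 mm; flat sides from z = 4 to 100 mm; lid fixed shut
- tin_a_lid (a point): centre of tin_a's flat lid, 100 mm above its origin, inside a raised square rim 4 mm high and 60 x 60 mm inside (a foot has 3 mm play each side): where the foot of a tin stacked on it rests
- tin_b_lid (a point): centre of tin_b's flat lid, 100 mm above its origin, inside a raised square rim 4 mm high and 60 x 60 mm inside (a foot has 3 mm play each side): where the foot of a tin stacked on it rests
- tin_c_lid (a point): centre of tin_c's flat lid, 100 mm above its origin, inside a raised square rim 4 mm high and 60 x 60 mm inside (a foot has 3 mm play each side): where the foot of a tin stacked on it rests
- stand: low square stand of light wood, 104 x 104 mm, 18 mm high, fixed to the worktop; origin at the centre of its underside, x and y square to its sides. In its top is a square recess 60 x 60 mm, 4 mm deep, that takes a tin's foot. (The wall cabinets begin 0.48 m above the worktop, at x = 0.58: keep wrist and elbow in front of them)
- stand_seat (a point): centre of the recess floor of the stand, 14 mm above the worktop: where the bottom tin's foot rests
- shaker_1: bystander: small white china shaker, 43 mm wide, 64 mm high, standing between the left and the middle tin; origin at the centre of its underside
- shaker_2: bystander: a second such shaker, behind the tins; origin at the centre of its underside
- spotted_mug: bystander: white mug with dark spots, 82 mm wide, 114 mm with its handle, 91 mm high, behind the tins; origin under the middle of mug and handle together
- bowl: bystander: small china bowl, 136 mm wide, 46 mm high, behind on the left; origin at the centre of its underside
- spoon: bystander: teaspoon, 135 mm long, 10 mm high, lying near the front edge of the worktop; origin under its middle
- phone: bystander: flat black phone, 147 x 72 x 9 mm, lying behind on the right; origin under its middle
There are look-alikes about, which are no part of the job. What is shaped like the tin_b but blue is not meant.

How it is judged:
By the outcome, as a careful person would: the job done as asked, in the order asked, and still so for the second after the job is handed in, while the arm keeps its last pose, push and grip.
It also fails if it takes over 72 s, if anything falls off the work surface, if the arm or the gripper's body presses on something with over 40 N, if the wrist force passes 120 N, or if a joint passes its speed limit or range.

### The arm

A 7-joint arm with a two-finger parallel gripper is mounted at the origin on a cart in front of the work surface, level with it; the furniture and walls round the work are solid. World frame = base frame: x ahead of the robot, y to its left, z up, the work surface at z = 0. Lengths are in m, angles in rad, forces in N, time in s.
With the tool pointing down it reaches from about 0.425 to 0.875 m from the base axis. Payload 4.7 kg.
Tool frame: the origin (TCP) lies at the very end of the fingers, on their centre line; the grasp point (between the pads) lies 19 mm behind it; z points along the fingers, y is the line along which they close (so a half turn about z gives the same grasp; the last joint's range is limited). The gripper opens to 87 mm and grips with 3 to 60 N. Pads are 19 mm wide; open, the fingers measure 117 mm over their backs; the gripper's body (75 mm by 190 mm) begins 51 mm behind the grasp point.
Start: joints at [1.134, 0.321, -0.07, 1.45, 0.023, 1.371, -0.057], TCP at [0.283, -0.585, 0.223] pointing down, gripper open.
Joint ranges: [-2.86, 2.86], [-0.3, 2.09], [-1.38, 1.24], [0.06, 2.45], [-1.56, 4.7], [0.09, 2.05], [-2.69, 2.69]. Speed limits (rad/s): [2.57, 2.57, 3.14, 3.14, 3.14, 3.14, 3.14].

### API

Orientations are given as a 3x3 rotation matrix whose columns are the frame's x, y, z axes.
In Python, from cell import telemetry, vision, close_job gives the robot as it stands.
- The arm moves only by the shell command python3 -m handwheel 'ROWS' [OPENING]. ROWS is JSON, a list of rows, each a list of 6 numbers: the shift along the tool's x, y, z each as a share of 1 m, from -1 to 1, then the turn, a rotation vector about the tool's x, y, z each as a share of 45 degrees, from -1 to 1. A call has 1 to 20 rows; each row shifts and turns the commanded pose from where the row before left it, along the tool's axes as they then stand; what a row does not reach is not made up. A row lasts 1/12 s, in which the tool goes at most 41.7 mm and 7.16 degrees, less where a joint would pass 70% of its speed; a pose out of reach is approached as far as the arm can. A call with a number of a shift or a turn outside -1 to 1 is refused whole. A call with a gripper value outside its range is refused whole. OPENING is the opening, from 0 (shut) to 1 (fully open), set as the call begins (- or left out, the last holds). The fingers move at their own pace and stop on an object; the grip force is fixed at half the most. Time passes only in rows, so rows that do not move let the fingers close. It gives the time, the measured TCP pose, the force, the opening and the grip force at its end, in the units of the state.
- telemetry.get_state(): the state, without advancing time (a new reading comes with each control period).
- vision.snapshot(name): name is "scene" or "top" or "wrist"; returns a dict with "image" (420x560x3 uint8, blue, green, red), "fx", "fy", "cx", "cy" (pixels), "dist_coeffs" ([k1, k2, p1, p2, k3] as OpenCV has them; the pictures are not rectified), "camera_from_world" (4x4, takes a point from world to camera coordinates). Camera axes: x right, y up, looking along -z (the intrinsics and any distortion apply to the point x, -y, -z); pixel columns grow to the right and rows downward; lengths in m; the calibration is good to about 2 mm. A picture is of the moment at which its call begins. There is no depth.
- close_job(): hands the job in; it is judged then, once.
The state is a dict: "t": time; "joints": joint angles; "qvel": joint speeds; "effort": joint torques, N m; "tool_pos": TCP position; "ee_rot": TCP orientation; "contact_force": force on the tool from outside, world axes, zero at the start; "torque": the same for the moment, N m; "width": finger opening in m; "grasp_force": force on a finger pad.
Only numpy, scipy, OpenCV 4.12 (cv2) and the standard library are available. Lean on these libraries where they do the work, as an engineer would, in place of code of your own. Each camera call takes 0.05 s, during which the arm holds its last target. There are 200 camera calls.

## Working session

There is one attempt and no reset: what is moved stays moved. The work goes in short steps, Python scripts to look and compute and a shell command to move; the robot and the scene stay as the last step left them, time stands still between calls to the robot, and variables do not carry over. Pictures are saved under pics/ and viewed, at most 10 in all, crops included, and the job is handed in when it is done.

```bash
mkdir -p pics; ls; python3 - <<'E'
from cell import telemetry, vision
import cv2,json,numpy as np
s=telemetry.get_state();print(s)
for n in("scene","top"):
    d=vision.snapshot(n);cv2.imwrite(f"pics/{n}0.png",d["image"]);print(n,{k:np.round(v,4).tolist() for k,v in d.items() if k!="image"})
E
```

```text
pics
{'t': 0.0, 'joints': array([ 1.13412218,  0.32183282, -0.07006896,  1.45168079,  0.02260853,
        1.37080516, -0.05688728]), 'qvel': array([ 0.00041744, -0.00015074, -0.00154093, -0.00105998, -0.0007439 ,
        0.00221933,  0.00018995]), 'effort': array([ 1.52195648e-04, -4.91282701e+01, -4.04270198e-01, -3.12522376e+01,
       -6.42093318e-02,  4.38585004e-02,  1.80619727e-04]), 'tool_pos': array([ 0.28287943, -0.58459468,  0.22145212]), 'ee_rot': array([[ 9.00096917e-01,  4.35688706e-01, -9.44773217e-04],
       [ 4.35689716e-01, -9.00095330e-01,  1.69373060e-03],
       [-1.12446667e-04, -1.93614967e-03, -9.99998119e-01]]), 'contact_force': array([ 0.1585334 ,  0.66808063, -0.18643117]), 'torque': array([0.0484751 , 0.0004453 , 0.03087423]), 'grasp_force': 0.0, 'width': 0.08699222367327449}
scene {'fx': 454.5474, 'fy': 454.5474, 'cx': 283.565, 'cy': 210.3331, 'dist_coeffs': [-0.0107, 0.0, 0.0, 0.0, 0.0], 'camera_from_world': [[-0.9089, -0.4169, 0.0139, 0.5127], [0.2134, -0.4359, 0.8743, -0.1642], [-0.3584, 0.7976, 0.4851, -1.2243], [0.0, 0.0, 0.0, 1.0]]}
top {'fx': 406.2384, 'fy': 406.2384, 'cx': 282.5294, 'cy': 216.5419, 'dist_coeffs': [-0.0378, 0.0, 0.0, 0.0, 0.0], 'camera_from_world': [[0.013, -0.9999, -0.0001, 0.0954], [0.9868, 0.0128, 0.1613, -0.5463], [-0.1613, -0.0022, 0.9869, -1.0823], [0.0, 0.0, 0.0, 1.0]]}
```

View pics/scene0.png

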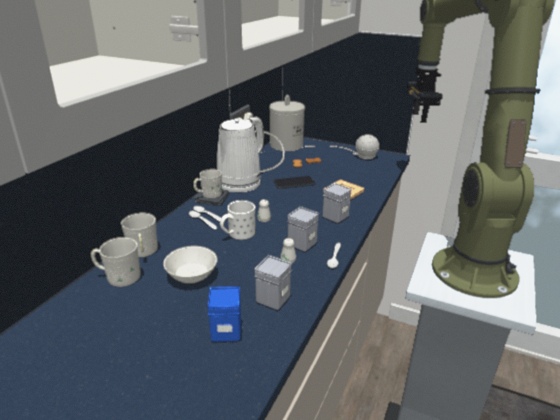

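View pics/top0.png

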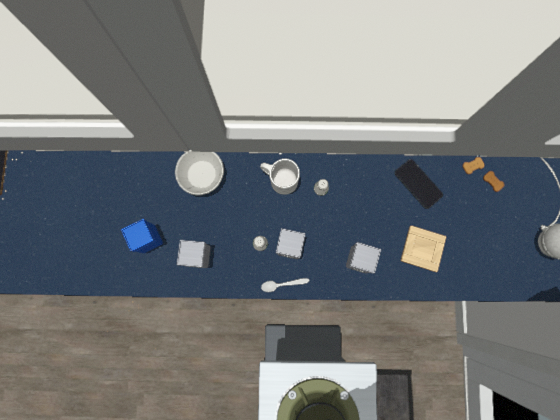

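The scene view shows three grey tins, at about (273,282), (303,228) and (337,202), with the blue look-alike at (225,313). In the top view the tins are at (194,253), (291,243) and (365,257) and the stand at (424,249). The shaker is at (260,243), the spoon at (285,284).

```bash
cat > h.py <<'E'
import cv2,numpy as np
from cell import telemetry,vision
def ray(d,uv):
    K=np.array([[d["fx"],0,d["cx"]],[0,d["fy"],d["cy"]],[0,0,1]])
    p=cv2.undistortPoints(np.array(uv,float).reshape(-1,1,2),K,np.array(d["dist_coeffs"],float)).reshape(-1,2)
    T=np.array(d["camera_from_world"]);R=T[:3,:3]
    v=np.c_[p[:,0],-p[:,1],-np.ones(len(p))]@R
    return -R.T@T[:3,3],v
def plane(d,uv,z):
    c,v=ray(d,uv);return c+v*((z-c[2])/v[:,2])[:,None]
def proj(d,P):
    T=np.array(d["camera_from_world"]);q=np.atleast_2d(P)@T[:3,:3].T+T[:3,3]
    K=np.array([[d["fx"],0,d["cx"]],[0,d["fy"],d["cy"]],[0,0,1]])
    q=q*[1,-1,-1];return cv2.projectPoints(q,np.zeros(3),np.zeros(3),K,np.array(d["dist_coeffs"],float))[0].reshape(-1,2)
def tri(d1,uv1,d2,uv2):
    c1,v1=ray(d1,[uv1]);c2,v2=ray(d2,[uv2]);v1,v2=v1[0],v2[0]
    t=np.linalg.lstsq(np.c_[v1,-v2],c2-c1,rcond=None)[0]
    a,b=c1+t[0]*v1,c2+t[1]*v2;return (a+b)/2,np.linalg.norm(a-b)
def blob(img,mask,seed):
    """contour of the mask component nearest the seed"""
    cs=[c for c in cv2.findContours(mask.astype(np.uint8),cv2.RETR_EXTERNAL,cv2.CHAIN_APPROX_NONE)[0] if cv2.contourArea(c)>100]
    return min(cs,key=lambda c:-cv2.pointPolygonTest(c,tuple(map(float,seed)),True))
def yaw(P):
    """square's centre, sides, yaw in [-45,45) deg from its world xy outline"""
    (x,y),(w,h),a=cv2.minAreaRect(((P[:,:2])*1000).astype(np.float32))
    return np.array([x,y])/1000,(w,h),(a+45)%90-45
E
python3 - <<'E'
from h import *
t=vision.snapshot("top");s=vision.snapshot("scene")
im=t["image"];mx=im.max(2).astype(int);mn=im.min(2).astype(int)
m=(mn>110)&(mx-mn<60)
for n,seed in(("L",(194,253)),("M",(291,243)),("R",(365,257)),("sh",(260,243))):
    c=blob(im,m,seed);P=plane(t,c.reshape(-1,2),0.104);print(n,cv2.boundingRect(c),yaw(P))
hsv=cv2.cvtColor(im,cv2.COLOR_BGR2HSV);w=(hsv[...,0]<25)&(hsv[...,1]>60)&(hsv[...,2]>150)
c=blob(im,w,(424,249));print("stand",cv2.boundingRect(c),yaw(plane(t,c.reshape(-1,2),0.018)))
a=cv2.resize(im[215:300,160:460],None,fx=2.66,fy=2.66,interpolation=cv2.INTER_CUBIC)
b=cv2.resize(s["image"][170:345,200:380],None,fx=2.1,fy=2.1,interpolation=cv2.INTER_CUBIC)
o=np.zeros((600,800,3),np.uint8);o[:a.shape[0],:a.shape[1]]=a[:,:800];o[228:228+b.shape[0],:b.shape[1]]=b;cv2.imwrite("pics/c1.png",o)
E
```

```text
L (177, 240, 28, 27) (array([0.43610452, 0.33957483]), (66.46310424804688, 64.87290954589844), -4.151634216308594)
M (276, 228, 29, 30) (array([0.46534067, 0.08215338]), (63.76071548461914, 68.08924865722656), -11.641937255859375)
R (350, 242, 31, 31) (array([ 0.4292431 , -0.11177701]), (67.21839141845703, 69.84620666503906), -15.9716796875)
sh (253, 236, 13, 15) (array([0.46498178, 0.16309396]), (36.54588317871094, 30.582101821899414), 8.237458229064941)
stand (401, 226, 45, 46) (array([ 0.46444562, -0.29515015]), (104.97589111328125, 105.0624771118164), -17.111434936523438)
```

View pics/c1.png

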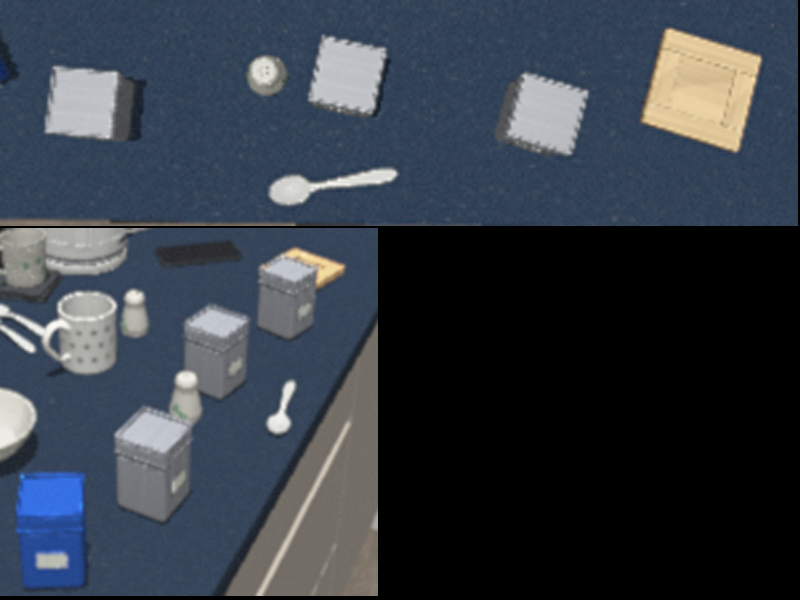

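The crops confirm it. The lids show clearly, label cards face the robot, and the stand recess is visible in the upper right. I'll go to hover over the right tin and refine there with the wrist camera.

```bash
cat >> h.py <<'E'
def go(x,y,z,psi):
    """rows needed: turn first, then straight shift in the turned tool frame"""
    from scipy.spatial.transform import Rotation as Ro
    s=telemetry.get_state();a=np.radians(psi);c,n=np.cos(a),np.sin(a)
    Rt=np.array([[-n,c,0],[c,n,0],[0,0,-1.]])
    rv=Ro.from_matrix(s["ee_rot"].T@Rt).as_rotvec()/np.radians(45);d=Rt.T@(np.array([x,y,z])-s["tool_pos"])
    print("t %.2f turn"%s["t"],rv.round(4),"rows>=%.1f"%(np.linalg.norm(rv)/.159),"shift",d.round(4),"rows>=%.1f"%(np.linalg.norm(d)/.0417))
E
python3 - <<'E'
from h import *
t=vision.snapshot("top");s=vision.snapshot("scene")
for n,a,b in(("L",(190.5,253.3),(153,429)),("M",(291,243),(217,323)),("R",(365.5,257),(288,271))):
    print(n,tri(t,a,s,(200+b[0]/2.1,170+(b[1]-228)/2.1)))
go(.429,-.112,.22,-16)
E
```

```text
L (array([0.43635496, 0.34011676, 0.10313446]), np.float64(0.001418272622804168))
M (array([0.46713068, 0.07953787, 0.09758163]), np.float64(0.0012224974821174051))
R (array([ 0.43300004, -0.11517667,  0.09588962]), np.float64(0.001010838427247622))
t 0.30 turn [-8.0000e-04 -3.0000e-04 -1.0704e+00] rows>=6.7 shift [0.4948 0.0099 0.0022] rows>=11.9
```

```bash
python3 -m handwheel '[[0,0,0,0,0,-0.153],[0,0,0,0,0,-0.153],[0,0,0,0,0,-0.153],[0,0,0,0,0,-0.153],[0,0,0,0,0,-0.153],[0,0,0,0,0,-0.153],[0,0,0,0,0,-0.153],[0.038,0.001,0,0,0,0],[0.038,0.001,0,0,0,0],[0.038,0.001,0,0,0,0],[0.038,0.001,0,0,0,0],[0.038,0.001,0,0,0,0],[0.038,0.001,0,0,0,0],[0.038,0.001,0,0,0,0],[0.038,0.001,0,0,0,0],[0.038,0.001,0,0,0,0],[0.038,0.001,0,0,0,0],[0.038,0,0,0,0,0],[0.038,0,0,0,0,0],[0.038,0,0,0,0,0]]' 1
python3 - <<'E'
from h import *
go(.429,-.112,.22,-16)
d=vision.snapshot("wrist");cv2.imwrite("pics/w1.png",d["image"])
print(np.round(d["camera_from_world"],3),d["fx"])
E
```

```text
t: 1.97
tool_pos: [0.4289, -0.1111, 0.2228]
ee_rot: [[0.275, 0.961, 0.001], [0.961, -0.275, -0.001], [-0.001, 0.001, -1.0]]
contact_force: [2.0, 0.0, -0.6]
width: 0.0871
grasp_force: 0.0
t 1.97 turn [0.001  0.001  0.0004] rows>=0.0 shift [-0.0008  0.0004  0.0028] rows>=0.1
[[ 0.962 -0.275  0.    -0.443]
 [ 0.263  0.92  -0.292  0.025]
 [ 0.08   0.281  0.956 -0.395]
 [ 0.     0.     0.     1.   ]] 317.5749606851155
```

View pics/w1.png

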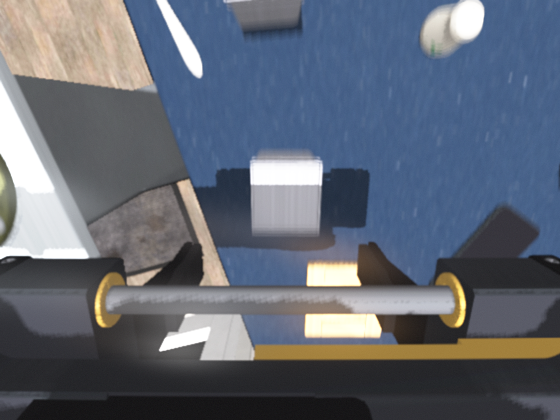

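The right tin is at about (286,195) between the fingers, with the stand behind at (345,300). I'll check the projected lid corners against the edges.

```bash
python3 - <<'E'
from h import *
d=vision.snapshot("wrist");im=d["image"]
a=np.radians(-16);R=np.array([[np.cos(a),-np.sin(a)],[np.sin(a),np.cos(a)]])
q=np.array([[1,1],[1,-1],[-1,-1],[-1,1]])*.032@R.T+[.430,-.112]
for z in(.104,0.004):print(z,proj(d,np.c_[q,np.full(4,z)]).round(0).tolist())
g=cv2.cvtColor(im,cv2.COLOR_BGR2GRAY)
print(g[130:260:4,286].tolist());print(g[205,230:345:4].tolist())
mx=im.max(2).astype(int);mn=im.min(2).astype(int)
o=cv2.resize(im[110:350,170:450],None,fx=2.5,fy=2.5,interpolation=cv2.INTER_CUBIC);cv2.imwrite("pics/w2.png",o)
E
```

```text
0.104 [[317.0, 178.0], [314.0, 244.0], [247.0, 243.0], [246.0, 178.0]]
0.004 [[307.0, 162.0], [306.0, 212.0], [255.0, 212.0], [254.0, 161.0]]
[95, 92, 94, 94, 92, 93, 101, 96, 91, 143, 146, 174, 152, 254, 182, 181, 180, 178, 179, 179, 178, 177, 177, 176, 175, 174, 171, 171, 154, 102, 80, 106, 110]
[55, 53, 55, 56, 54, 67, 162, 172, 174, 174, 174, 177, 175, 173, 178, 177, 177, 178, 175, 173, 177, 179, 158, 50, 50, 51, 46, 48, 53]
```

View pics/w2.png

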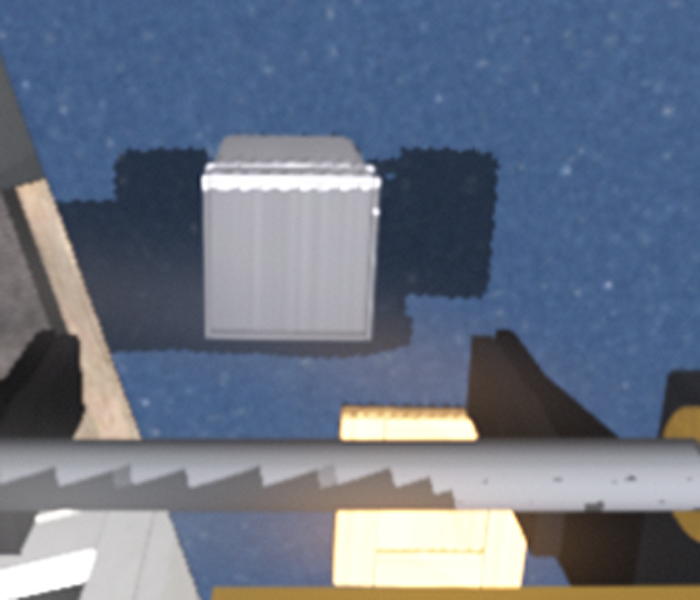

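The lid outline is clear. Its corners in full pixels are about (250.8,181), (321.2,182), (319.2,245.2) and (252.8,244.8).

```bash
python3 - <<'E'
from h import *
d=vision.snapshot("wrist")
P=plane(d,[(250.8,180),(321.2,181),(319.2,245.4),(252.8,245)],.104);print(P.round(4).tolist(),yaw(P),P.mean(0))
t=vision.snapshot("top");P=P.mean(0)
go(*P[:2],.051,yaw(plane(d,[(250.8,180),(321.2,181),(319.2,245.4),(252.8,245)],.104))[2])
E
```

```text
[[0.4108, -0.0798, 0.104], [0.4721, -0.0975, 0.104], [0.4558, -0.1587, 0.104], [0.3942, -0.1414, 0.104]] (array([ 0.43334418, -0.11925771]), (63.80384826660156, 64.71864318847656), -15.724739074707031) [ 0.43325552 -0.11935842  0.104     ]
t 2.17 turn [ 0.0007  0.0015 -0.0018] rows>=0.0 shift [-0.0058  0.0061  0.1718] rows>=4.1
```

```bash
python3 -m handwheel '[[-0.005,0.006,0.034,0,0,0],[0,0,0.035,0,0,0],[0,0,0.035,0,0,0],[0,0,0.035,0,0,0],[0,0,0.033,0,0,0],[0,0,0,0,0,0],[0,0,0,0,0,0]]' 1
python3 -m handwheel '[[0,0,0,0,0,0],[0,0,0,0,0,0],[0,0,0,0,0,0],[0,0,0,0,0,0],[0,0,0,0,0,0],[0,0,0,0,0,0]]' 0
python3 -m handwheel '[[0,0,-0.01,0,0,0],[0,0,-0.015,0,0,0],[0,0,-0.01,0,0,0],[0,0,0,0,0,0],[0,0,0,0,0,0],[0,0,0,0,0,0],[0,0,0,0,0,0],[0,0,0,0,0,0]]'
python3 -m handwheel '[[0,0,0,0,0,0],[0,0,0,0,0,0]]'
```

```text
t: 2.75
tool_pos: [0.4315, -0.1201, 0.0496]
ee_rot: [[0.277, 0.961, -0.004], [0.961, -0.277, 0.002], [0.001, -0.004, -1.0]]
contact_force: [-0.2, -0.4, -0.2]
width: 0.0866
grasp_force: 0.0
t: 3.25
tool_pos: [0.4332, -0.1198, 0.0517]
ee_rot: [[0.275, 0.961, -0.0], [0.961, -0.275, -0.001], [-0.001, 0.0, -1.0]]
contact_force: [-4.9, 0.2, 7.1]
width: 0.0642
grasp_force: 30.0
t: 3.92
tool_pos: [0.4326, -0.1192, 0.0848]
ee_rot: [[0.275, 0.961, -0.001], [0.961, -0.275, 0.001], [0.0, -0.001, -1.0]]
contact_force: [0.3, 0.3, -3.8]
width: 0.0634
grasp_force: 30.0
t: 4.08
tool_pos: [0.4329, -0.1193, 0.0852]
ee_rot: [[0.275, 0.961, -0.001], [0.961, -0.275, 0.0], [0.0, -0.001, -1.0]]
contact_force: [-0.1, -0.8, -3.4]
width: 0.0642
grasp_force: 30.0
```

```bash
python3 -m handwheel '[[0,0,0.012,0,0,0],[0,0,0.012,0,0,0],[0,0,0.007,0,0,0],[0,0,0.004,0,0,0],[0,0,0,0,0,0],[0,0,0,0,0,0]]'
python3 -m handwheel '[[0,0,0,0,0,0],[0,0,0,0,0,0],[0,0,0,0,0,0],[0,0,0,0,0,0],[0,0,0,0,0,0],[0,0,-0.03,0,0,0],[0,0,-0.035,0,0,0],[0,0,-0.035,0,0,0],[0,0,-0.035,0,0,0],[0,0,-0.035,0,0,0]]' 1
python3 -c "
from h import *
go(.467,.080,.22,-12)"
```

```text
t: 4.58
tool_pos: [0.4325, -0.1191, 0.0516]
ee_rot: [[0.275, 0.961, -0.003], [0.961, -0.275, 0.0], [-0.001, -0.003, -1.0]]
contact_force: [-6.2, 2.7, 8.9]
width: 0.0641
grasp_force: 30.0
t: 5.42
tool_pos: [0.433, -0.1192, 0.2223]
ee_rot: [[0.275, 0.961, 0.0], [0.961, -0.275, -0.0], [-0.0, 0.0, -1.0]]
contact_force: [2.0, -0.1, 0.6]
width: 0.0872
grasp_force: 0.0
t 5.42 turn [ 0.0006  0.0004 -0.0881] rows>=0.6 shift [ 0.2019 -0.0081  0.0023] rows>=4.8
```

```bash
python3 -m handwheel '[[0,0,0,0,0,-0.088],[0.034,-0.001,0,0,0,0],[0.034,-0.001,0,0,0,0],[0.034,-0.001,0,0,0,0],[0.034,-0.002,0,0,0,0],[0.034,-0.002,0,0,0,0],[0.032,-0.001,0,0,0,0],[0,0,0,0,0,0],[0,0,0,0,0,0],[0,0,0,0,0,0]]'
cat >> h.py <<'E'
def lid(psi,x,y,z=.104,tag=None):
    """lid outline in the wrist view: Canny edge points within 10 px of each expected side -> lines -> corners on plane z"""
    d=vision.snapshot("wrist");g=cv2.cvtColor(d["image"],cv2.COLOR_BGR2GRAY)
    if tag:cv2.imwrite(f"pics/{tag}.png",d["image"])
    a=np.radians(psi);R=np.array([[np.cos(a),-np.sin(a)],[np.sin(a),np.cos(a)]])
    q=np.array([[1,1],[1,-1],[-1,-1],[-1,1]])*.032@R.T+[x,y]
    print("expected",proj(d,np.c_[q,np.full(4,z)]).round(0).tolist());return d
E
python3 - <<'E'
from h import *
d=lid(-12,.467,.080)
o=cv2.resize(d["image"][110:350,170:450],None,fx=2.5,fy=2.5,interpolation=cv2.INTER_CUBIC);cv2.imwrite("pics/w3.png",o)
E
```

```text
t: 6.25
tool_pos: [0.4673, 0.0792, 0.2204]
ee_rot: [[0.208, 0.978, -0.0], [0.978, -0.208, -0.001], [-0.001, -0.0, -1.0]]
contact_force: [0.4, -0.6, 0.2]
width: 0.0868
grasp_force: 0.0
expected [[315.0, 167.0], [313.0, 234.0], [245.0, 234.0], [243.0, 167.0]]
```

View pics/w3.png

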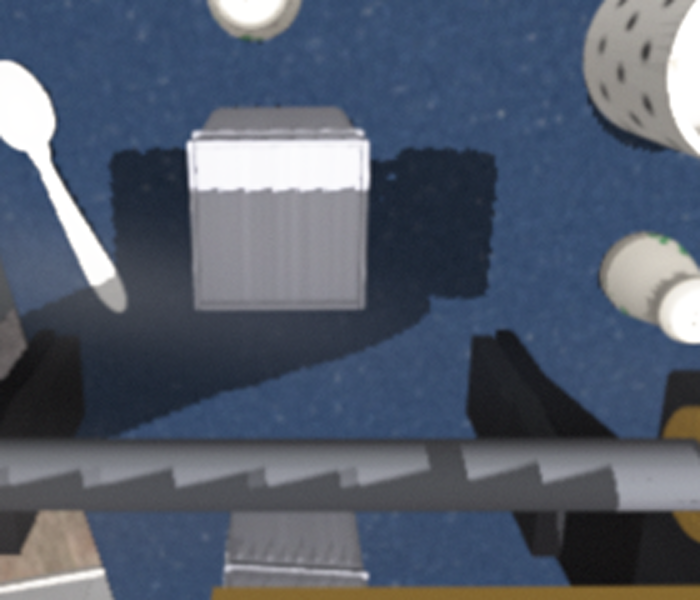

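The lid corners, in full pixels, are (245.2,166.4), (317.6,166.4), (316,233.6) and (247.6,233.6). The shaker is clear beyond the fingers.

```bash
python3 - <<'E'
from h import *
d=vision.snapshot("wrist")
P=plane(d,[(245.2,166.2),(317.6,166.2),(316,233.8),(247.6,233.8)],.104);print(yaw(P),P.mean(0));go(*P.mean(0)[:2],.051,yaw(P)[2])
E
```

```text
(array([0.46936652, 0.07909423]), (64.18596649169922, 64.76947784423828), -12.049293518066406) [0.46924721 0.07911763 0.104     ]
t 6.35 turn [-0.0003  0.0008 -0.0023] rows>=0.0 shift [0.0012 0.0017 0.1693] rows>=4.1
```

```bash
python3 -m handwheel '[[0.001,0.002,0.034,0,0,0],[0,0,0.035,0,0,0],[0,0,0.035,0,0,0],[0,0,0.035,0,0,0],[0,0,0.030,0,0,0],[0,0,0,0,0,0],[0,0,0,0,0,0]]' 1
python3 -m handwheel '[[0,0,0,0,0,0],[0,0,0,0,0,0],[0,0,0,0,0,0],[0,0,0,0,0,0],[0,0,0,0,0,0],[0,0,0,0,0,0]]' 0
python3 -m handwheel '[[0,0,-0.01,0,0,0],[0,0,-0.015,0,0,0],[0,0,-0.01,0,0,0],[0,0,0,0,0,0],[0,0,0,0,0,0],[0,0,0,0,0,0],[0,0,0,0,0,0],[0,0,0,0,0,0],[0,0,0,0,0,0],[0,0,0,0,0,0]]'
python3 -m handwheel '[[0,0,0.012,0,0,0],[0,0,0.012,0,0,0],[0,0,0.007,0,0,0],[0,0,0.004,0,0,0],[0,0,0,0,0,0],[0,0,0,0,0,0]]'
```

```text
t: 6.93
tool_pos: [0.4683, 0.0794, 0.0507]
ee_rot: [[0.21, 0.978, -0.004], [0.978, -0.21, 0.0], [-0.0, -0.004, -1.0]]
contact_force: [0.4, -0.8, 0.3]
width: 0.0869
grasp_force: 0.0
t: 7.43
tool_pos: [0.4702, 0.0804, 0.0527]
ee_rot: [[0.208, 0.978, 0.001], [0.978, -0.208, -0.001], [-0.0, 0.001, -1.0]]
contact_force: [-2.2, -0.1, 7.3]
width: 0.0637
grasp_force: 30.0
t: 8.27
tool_pos: [0.4693, 0.0804, 0.0862]
ee_rot: [[0.208, 0.978, -0.001], [0.978, -0.208, 0.0], [0.0, -0.001, -1.0]]
contact_force: [0.6, -0.6, -1.8]
width: 0.0636
grasp_force: 30.0
t: 8.77
tool_pos: [0.4682, 0.0804, 0.0521]
ee_rot: [[0.208, 0.978, -0.004], [0.978, -0.208, -0.002], [-0.003, -0.004, -1.0]]
contact_force: [-8.0, -1.9, 16.9]
width: 0.0637
grasp_force: 30.0
```

```bash

python3 -m handwheel '[[0,0,0,0,0,0],[0,0,0,0,0,0],[0,0,0,0,0,0],[0,0,0,0,0,0],[0,0,0,0,0,0],[0,0,-0.03,0,0,0],[0,0,-0.035,0,0,0],[0,0,-0.035,0,0,0],[0,0,-0.035,0,0,0],[0,0,-0.033,0,0,0]]' 1
python3 -c "
from h import *
go(.437,.340,.22,-4)"
```

```text
t: 9.6
tool_pos: [0.4694, 0.0806, 0.2214]
ee_rot: [[0.208, 0.978, 0.001], [0.978, -0.208, -0.0], [-0.0, 0.001, -1.0]]
contact_force: [0.8, -0.5, -0.5]
width: 0.0869
grasp_force: 0.0
t 9.60 turn [ 0.001   0.0004 -0.1777] rows>=1.1 shift [ 0.2565 -0.0505  0.0014] rows>=6.3
```

```bash
python3 -m handwheel '[[0,0,0,0,0,-0.089],[0,0,0,0,0,-0.089],[0.032,-0.006,0,0,0,0],[0.032,-0.006,0,0,0,0],[0.032,-0.006,0,0,0,0],[0.032,-0.006,0,0,0,0],[0.032,-0.006,0,0,0,0],[0.032,-0.007,0,0,0,0],[0.032,-0.007,0,0,0,0],[0.032,-0.007,0,0,0,0],[0,0,0,0,0,0],[0,0,0,0,0,0],[0,0,0,0,0,0]]'
python3 - <<'E'
from h import *
d=lid(-4,.437,.340)
o=cv2.resize(d["image"][110:350,170:450],None,fx=2.5,fy=2.5,interpolation=cv2.INTER_CUBIC);cv2.imwrite("pics/w4.png",o)
E
```

```text
t: 10.68
tool_pos: [0.4366, 0.3389, 0.2191]
ee_rot: [[0.07, 0.998, -0.001], [0.998, -0.07, -0.001], [-0.001, -0.0, -1.0]]
contact_force: [0.7, -0.4, 0.2]
width: 0.0872
grasp_force: 0.0
expected [[316.0, 166.0], [314.0, 234.0], [246.0, 234.0], [244.0, 166.0]]
```

View pics/w4.png

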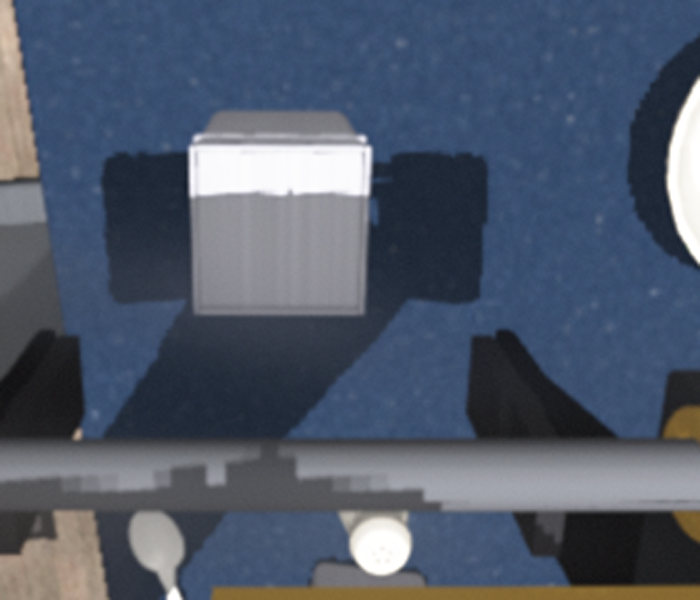

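The left lid's corners are (246,168.4), (318.4,168.4), (316.4,235.6) and (247.6,235.6), about 2 px from expected. I'll descend and heft it.

```bash
python3 -m handwheel '[[0,0.002,0.034,0,0,0],[0,0,0.035,0,0,0],[0,0,0.035,0,0,0],[0,0,0.035,0,0,0],[0,0,0.029,0,0,0],[0,0,0,0,0,0],[0,0,0,0,0,0]]' 1
python3 -m handwheel '[[0,0,0,0,0,0],[0,0,0,0,0,0],[0,0,0,0,0,0],[0,0,0,0,0,0],[0,0,0,0,0,0],[0,0,0,0,0,0]]' 0
python3 -m handwheel '[[0,0,-0.01,0,0,0],[0,0,-0.015,0,0,0],[0,0,-0.01,0,0,0],[0,0,0,0,0,0],[0,0,0,0,0,0],[0,0,0,0,0,0],[0,0,0,0,0,0],[0,0,0,0,0,0],[0,0,0,0,0,0],[0,0,0,0,0,0]]'
python3 -m handwheel '[[0,0,0.012,0,0,0],[0,0,0.012,0,0,0],[0,0,0.007,0,0,0],[0,0,0.004,0,0,0],[0,0,0,0,0,0],[0,0,0,0,0,0]]'
```

```text
t: 11.32
tool_pos: [0.4386, 0.3371, 0.0508]
ee_rot: [[0.072, 0.997, -0.002], [0.997, -0.072, -0.002], [-0.002, -0.002, -1.0]]
contact_force: [0.9, 0.3, 1.2]
width: 0.0867
grasp_force: 0.0
t: 11.82
tool_pos: [0.4383, 0.3397, 0.0527]
ee_rot: [[0.07, 0.998, 0.0], [0.998, -0.07, -0.0], [-0.0, 0.0, -1.0]]
contact_force: [-3.2, -1.3, 7.0]
width: 0.0639
grasp_force: 30.0
t: 12.65
tool_pos: [0.4383, 0.3391, 0.0861]
ee_rot: [[0.07, 0.998, -0.001], [0.998, -0.07, -0.0], [-0.0, -0.001, -1.0]]
contact_force: [0.0, -0.4, -6.2]
width: 0.0638
grasp_force: 30.0
t: 13.15
tool_pos: [0.4375, 0.3382, 0.0524]
ee_rot: [[0.07, 0.998, -0.002], [0.998, -0.07, -0.004], [-0.004, -0.002, -1.0]]
contact_force: [-5.4, -6.0, 11.9]
width: 0.0638
grasp_force: 30.0
```

Weights: left 6.2 N (heaviest), right 3.5 N (middle), centre 1.8 N (lightest). Next I'll release, then look at the stand from above.

```bash

python3 -m handwheel '[[0,0,0,0,0,0],[0,0,0,0,0,0],[0,0,0,0,0,0],[0,0,0,0,0,0],[0,0,0,0,0,0],[0,0,-0.03,0,0,0],[0,0,-0.035,0,0,0],[0,0,-0.035,0,0,0],[0,0,-0.035,0,0,0],[0,0,-0.033,0,0,0]]' 1
python3 -c "
from h import *
go(.465,-.298,.22,-17)"
```

```text
t: 13.98
tool_pos: [0.4384, 0.3394, 0.2214]
ee_rot: [[0.07, 0.998, 0.001], [0.998, -0.07, 0.0], [0.0, 0.001, -1.0]]
contact_force: [1.3, 0.8, 0.1]
width: 0.087
grasp_force: 0.0
t 13.98 turn [ 0.0008 -0.0005  0.2892] rows>=1.8 shift [-0.6018  0.2118  0.0014] rows>=15.3
```

```bash
python3 -m handwheel '[[0,0,0,0,0,0.145],[0,0,0,0,0,0.144],[-0.0354,0.0125,0,0,0,0],[-0.0354,0.0125,0,0,0,0],[-0.0354,0.0125,0,0,0,0],[-0.0354,0.0125,0,0,0,0],[-0.0354,0.0125,0,0,0,0],[-0.0354,0.0125,0,0,0,0],[-0.0354,0.0125,0,0,0,0],[-0.0354,0.0125,0,0,0,0],[-0.0354,0.0125,0,0,0,0],[-0.0354,0.0125,0,0,0,0],[-0.0354,0.0125,0,0,0,0],[-0.0354,0.0125,0,0,0,0],[-0.0354,0.0125,0,0,0,0],[-0.0354,0.0125,0,0,0,0],[-0.0354,0.0125,0,0,0,0],[-0.0354,0.0125,0,0,0,0],[-0.0354,0.0125,0,0,0,0]]'
python3 -m handwheel '[[0,0,0,0,0,0],[0,0,0,0,0,0],[0,0,0,0,0,0]]'
python3 - <<'E'
from h import *
d=vision.snapshot("wrist");im=d["image"]
hsv=cv2.cvtColor(im,cv2.COLOR_BGR2HSV);w=(hsv[...,0]<30)&(hsv[...,1]>50)&(hsv[...,2]>120)
w[250:]=0
c=blob(im,w,(284,170));print(cv2.boundingRect(c),yaw(plane(d,c.reshape(-1,2),.018)))
np.save("w5.npy",im)
o=cv2.resize(im[70:310,150:430],None,fx=2.5,fy=2.5,interpolation=cv2.INTER_CUBIC);cv2.imwrite("pics/w5.png",o)
E
```

```text
t: 15.57
tool_pos: [0.4656, -0.3003, 0.2195]
ee_rot: [[0.292, 0.956, 0.0], [0.956, -0.292, -0.001], [-0.001, 0.0, -1.0]]
contact_force: [0.1, -0.2, -0.3]
width: 0.0869
grasp_force: 0.0
t: 15.82
tool_pos: [0.4659, -0.2977, 0.2192]
ee_rot: [[0.292, 0.956, -0.0], [0.956, -0.292, 0.001], [0.001, -0.0, -1.0]]
contact_force: [-0.4, 0.8, 1.1]
width: 0.0869
grasp_force: 0.0
(235, 164, 92, 61) (array([ 0.46226974, -0.31241925]), (73.39676666259766, 105.641845703125), -17.057022094726562)
```

View pics/w5.png

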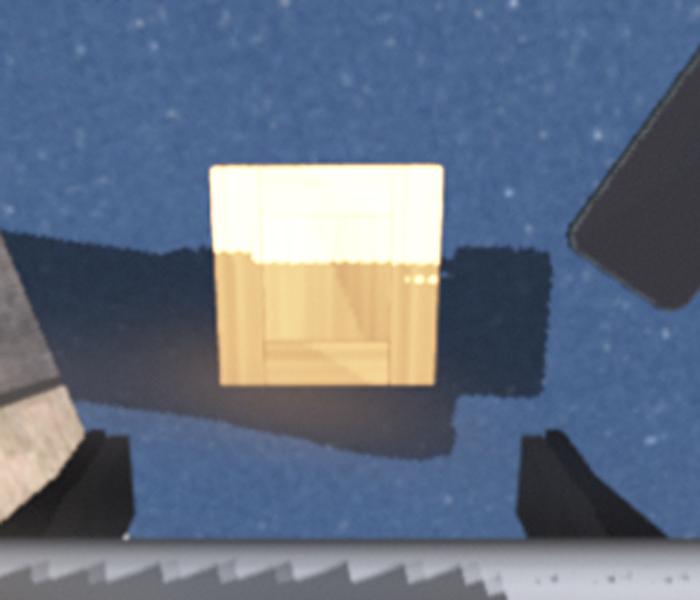

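The stand's outer corners in the crop are about (210,165), (444,165), (437,385) and (219,385). The recess is visible in the middle.

```bash
python3 - <<'E'
from h import *
d=vision.snapshot("wrist");t=vision.snapshot("top")
f=lambda q:np.array(q,float)/2.5+[149.8,69.8]
P=plane(d,f([(209.5,165),(444.5,165),(437,385),(219,385)]),.018);print(P.round(4).tolist(),yaw(P),P.mean(0))
R=plane(d,f([(262,342),(390,342)]),.018);print("recess -y edge",R.round(4).tolist())
E=plane(d,f([(219,385),(437,385)]),.018).mean(0);a=np.radians(-17)
u=np.array([-np.sin(a),np.cos(a)]);print("from lower edge",E[:2]+.052*u,"from recess",R.mean(0)[:2]+.03*u)
# height check: lower corners wrist/top
im=t["image"];hsv=cv2.cvtColor(im,cv2.COLOR_BGR2HSV);w=(hsv[...,0]<25)&(hsv[...,1]>60)&(hsv[...,2]>150)
q=cv2.approxPolyDP(blob(im,w,(424,249)),6,True).reshape(-1,2);print(q.tolist())
for p,cand in zip(f([(437,385),(219,385)]),(0,0)):
    r=[tri(d,p,t,c) for c in q];print(min(r,key=lambda k:k[1]))
go(.4333,-.1193,.22,-15.9)
E
```

```text
[[0.432, -0.2309, 0.018], [0.5331, -0.2615, 0.018], [0.5035, -0.3623, 0.018], [0.4017, -0.3314, 0.018]] (array([ 0.46774609, -0.29655429]), (105.03446197509766, 106.53810119628906), -16.847434997558594) [ 0.46758528 -0.29650956  0.018     ]
recess -y edge [[0.4287, -0.3167, 0.018], [0.4874, -0.3345, 0.018]]
from lower edge [ 0.46783038 -0.29712042] from recess [ 0.46681125 -0.2969107 ]
[[410, 226], [401, 260], [414, 264], [428, 232]]
(array([ 0.4883956 , -0.25167511,  0.24348638]), np.float64(0.044229848649846124))
(array([ 0.47260844, -0.22855539,  0.29611304]), np.float64(0.03498075174420472))
t 15.97 turn [ 0.0004  0.0002 -0.0212] rows>=0.1 shift [ 0.1616 -0.0803 -0.0002] rows>=4.3
```

Stand seat (0.4675, -0.297), yaw -17°. Next I'll pick up the right tin, the middle weight.

```bash
python3 -m handwheel '[[0,0,0,0,0,-0.021],[0.033,-0.016,0,0,0,0],[0.033,-0.016,0,0,0,0],[0.032,-0.016,0,0,0,0],[0.032,-0.016,0,0,0,0],[0.032,-0.016,0,0,0,0],[0,0,0,0,0,0],[0,0,0,0,0,0],[0,0,0.033,0,0,0],[0,0,0.034,0,0,0],[0,0,0.034,0,0,0],[0,0,0.034,0,0,0],[0,0,0.033,0,0,0],[0,0,0,0,0,0],[0,0,0,0,0,0]]' 1
python3 -m handwheel '[[0,0,0,0,0,0],[0,0,0,0,0,0],[0,0,0,0,0,0],[0,0,0,0,0,0],[0,0,0,0,0,0],[0,0,0,0,0,0]]' 0
python3 -m handwheel '[[0,0,-0.01,0,0,0],[0,0,-0.02,0,0,0],[0,0,-0.02,0,0,0],[0,0,-0.02,0,0,0],[0,0,0,0,0,0],[0,0,0,0,0,0],[0,0,0,0,0,0]]'
python3 -c "
from h import *
go(.4675,-.297,.1,-17)"
```

```text
t: 17.22
tool_pos: [0.4324, -0.1207, 0.0506]
ee_rot: [[0.277, 0.961, -0.003], [0.961, -0.277, 0.002], [0.001, -0.004, -1.0]]
contact_force: [0.3, 0.2, 0.7]
width: 0.0872
grasp_force: 0.0
t: 17.72
tool_pos: [0.4332, -0.1208, 0.0525]
ee_rot: [[0.277, 0.961, -0.001], [0.961, -0.277, -0.001], [-0.001, -0.001, -1.0]]
contact_force: [-4.3, 1.0, 7.4]
width: 0.0638
grasp_force: 30.0
t: 18.3
tool_pos: [0.4329, -0.1205, 0.1207]
ee_rot: [[0.277, 0.961, -0.001], [0.961, -0.277, -0.0], [-0.0, -0.001, -1.0]]
contact_force: [-1.0, 0.3, -3.9]
width: 0.0639
grasp_force: 30.0
t 18.30 turn [-0.0013  0.0004  0.0208] rows>=0.1 shift [-0.1587  0.0847  0.0207] rows>=4.3
```

```bash
python3 -m handwheel '[[0,0,0,0,0,0.021],[-0.032,0.017,0,0,0,0],[-0.032,0.017,0,0,0,0],[-0.032,0.017,0,0,0,0],[-0.032,0.017,0,0,0,0],[-0.032,0.017,0,0,0,0],[0,0,0,0,0,0],[0,0,0,0,0,0],[0,0,0,0,0,0],[0,0,0.02,0,0,0],[0,0,0.015,0,0,0],[0,0,0.007,0,0,0],[0,0,0,0,0,0],[0,0,0,0,0,0]]'
python3 -c "
from h import *
go(.4675,-.298,.0665,-17)"
```

```text
t: 19.47
tool_pos: [0.4681, -0.2974, 0.0794]
ee_rot: [[0.291, 0.957, -0.001], [0.957, -0.291, 0.001], [0.0, -0.001, -1.0]]
contact_force: [0.9, 1.2, -3.6]
width: 0.0636
grasp_force: 30.0
t 19.47 turn [-0.001  -0.0005  0.0014] rows>=0.0 shift [-0.0008 -0.0004  0.0129] rows>=0.3
```

```bash
python3 -m handwheel '[[-0.0007,-0.0004,0.004,0,0,0],[0,0,0.002,0,0,0],[0,0,0.002,0,0,0],[0,0,0.001,0,0,0],[0,0,0,0,0,0],[0,0,0,0,0,0]]'
python3 -m handwheel '[[0,0,0.001,0,0,0],[0,0,0.001,0,0,0],[0,0,0.001,0,0,0],[0,0,0,0,0,0],[0,0,0,0,0,0]]'
```

```text
t: 19.97
tool_pos: [0.4676, -0.2991, 0.0707]
ee_rot: [[0.293, 0.956, 0.0], [0.956, -0.293, -0.0], [-0.0, 0.0, -1.0]]
contact_force: [-0.1, -0.2, -4.4]
width: 0.0642
grasp_force: 30.0
t: 20.38
tool_pos: [0.4677, -0.2992, 0.0684]
ee_rot: [[0.293, 0.956, 0.0], [0.956, -0.293, -0.001], [-0.0, 0.0, -1.0]]
contact_force: [-2.5, 1.0, 4.6]
width: 0.0638
grasp_force: 30.0
```

```bash
python3 -m handwheel '[[0,0,0.001,0,0,0],[0,0,0.001,0,0,0],[0,0,0,0,0,0],[0,0,0,0,0,0],[0,0,0,0,0,0]]'
python3 - <<'E'
from h import *
for i in range(3):
    s=telemetry.get_state();print(s["tool_pos"],s["contact_force"])
    d=vision.snapshot("wrist")
o=cv2.resize(d["image"][100:340,150:430],None,fx=2.5,fy=2.5,interpolation=cv2.INTER_CUBIC);cv2.imwrite("pics/w6.png",o)
E
```

```text
t: 20.8
tool_pos: [0.4675, -0.3, 0.0679]
ee_rot: [[0.293, 0.956, -0.0], [0.956, -0.293, -0.002], [-0.002, 0.0, -1.0]]
contact_force: [-6.4, 0.6, 15.4]
width: 0.0637
grasp_force: 30.0
[ 0.46753587 -0.29999162  0.06789164] [-6.38997341  0.57403616 15.36878415]
[ 0.46752247 -0.29999749  0.06788021] [-5.93441726  0.51608982 13.69487269]
[ 0.46749282 -0.3000103   0.06788319] [-6.30582347  1.58935616 14.78478812]
```

View pics/w6.png

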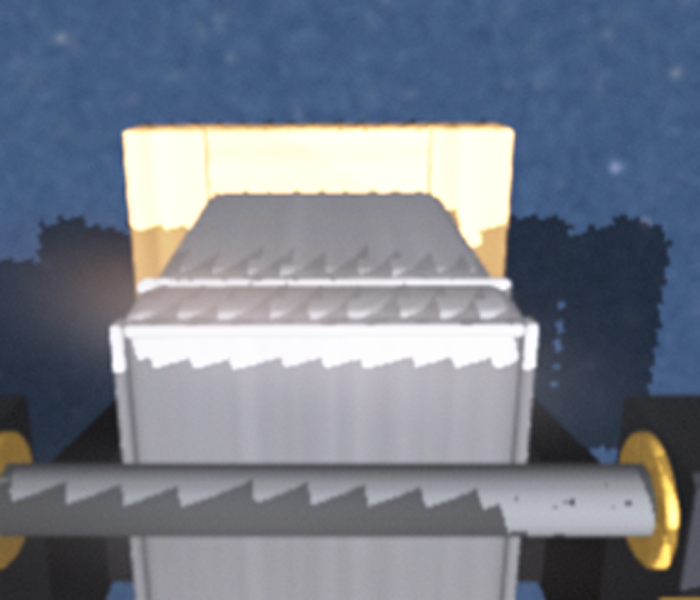

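The tin sits inside the stand outline. The body's lower edge is at crop y≈193 (x 212–432), the stand's edge at y≈125 (x 123–515). I'll compute the margins.

```bash
python3 - <<'E'
from h import *
d=vision.snapshot("wrist")
f=lambda q:np.array(q,float)/2.5+[149.8,99.8]
a=np.radians(-17);u=np.array([-np.sin(a),np.cos(a)]);v=np.array([np.cos(a),np.sin(a)])
S=plane(d,f([(123,127),(515,127)]),.018)[:,:2]
for z in(.018,.022):
    B=plane(d,f([(212,194),(432,194)]),z)[:,:2]
    print(z,"u gap",(S.mean(0)-B.mean(0))@u,"v off",(B-S.mean(0))@v,"widthB",np.linalg.norm(B[1]-B[0]),"S",np.linalg.norm(S[1]-S[0]),"yaw",np.degrees(np.arctan2(*(B[1]-B[0])[::-1])),np.degrees(np.arctan2(*(S[1]-S[0])[::-1])))
L=plane(d,f([(111,326),(538,326)]),.118);print(L,np.linalg.norm(L[1]-L[0]))
go(.4675,-.298,.0665,-17)
E
```

```text
0.018 u gap 0.0181417109291097 v off [-0.02919001  0.03076393] widthB 0.05995394176805639 S 0.10429690343497865 yaw -16.98639998423133 -16.988878378453073
0.022 u gap 0.01731487013342653 v off [-0.02861086  0.03021575] widthB 0.05882661554728096 S 0.10429690343497865 yaw -16.98639998423132 -16.988878378453073
[[ 0.44731119 -0.25529664  0.118     ]
 [ 0.50940576 -0.27426173  0.118     ]] 0.06492619405902307
t 21.00 turn [ 0.0004  0.0025 -0.0007] rows>=0.0 shift [ 0.0019 -0.0006  0.0014] rows>=0.1
```

Seat height is ambiguous (between seated and on the rim), so I'll probe sideways under light load: walls show as lateral force.

```bash
python3 -m handwheel '[[0,0,-0.002,0,0,0],[0,0,0,0,0,0],[0,0,0,0,0,0]]' | egrep 'pos|force'
python3 -m handwheel '[[0.002,0,0,0,0,0],[0,0,0,0,0,0],[0,0,0,0,0,0]]'| egrep 'pos|force'
python3 -m handwheel '[[0.002,0,0,0,0,0],[0,0,0,0,0,0],[0,0,0,0,0,0]]'| egrep 'pos|force'
python3 -m handwheel '[[-0.002,0,0,0,0,0],[-0.002,0,0,0,0,0],[-0.002,0,0,0,0,0],[0,0,0,0,0,0],[0,0,0,0,0,0]]'| egrep 'pos|force'
```

```text
tool_pos: [0.4677, -0.2999, 0.068]
contact_force: [-1.1, -1.4, 3.4]
grasp_force: 30.0
tool_pos: [0.4678, -0.2996, 0.0681]
contact_force: [-3.1, -4.1, 2.9]
grasp_force: 30.0
tool_pos: [0.4678, -0.2994, 0.0682]
contact_force: [-3.1, -7.4, 2.3]
grasp_force: 30.0
tool_pos: [0.4677, -0.3001, 0.0679]
contact_force: [-1.8, 0.3, 4.5]
grasp_force: 30.0
```

A wall blocks +y (7 N for 0.5 mm), so the foot is in the recess, up against the +y wall. I'll ease it about 3 mm toward -y to centre it.

```bash
python3 -m handwheel '[[-0.002,0,0,0,0,0],[0,0,0,0,0,0],[0,0,0,0,0,0]]'| egrep 'pos|force'
python3 -m handwheel '[[-0.002,0,0,0,0,0],[0,0,0,0,0,0],[0,0,0,0,0,0]]'| egrep 'pos|force'
python3 -m handwheel '[[-0.002,0,0,0,0,0],[0,0,0,0,0,0],[0,0,0,0,0,0]]'| egrep 'pos|force'
```

```text
tool_pos: [0.4677, -0.3004, 0.0678]
contact_force: [-0.1, 2.3, 5.9]
grasp_force: 30.0
tool_pos: [0.4673, -0.302, 0.0676]
contact_force: [1.0, 4.6, 4.1]
grasp_force: 30.0
tool_pos: [0.4645, -0.3071, 0.0667]
contact_force: [0.4, 1.3, -3.1]
grasp_force: 30.0
```

The tool slid 6 mm and the load is gone. I'll measure the tin's edges numerically before going on.

```bash
cat > edges.py <<'E'
from h import *
d=vision.snapshot("wrist");g=cv2.GaussianBlur(cv2.cvtColor(d["image"],cv2.COLOR_BGR2GRAY),(3,3),0).astype(int)
s=telemetry.get_state();print(s["tool_pos"].round(4),s["contact_force"].round(1),s["width"])
c=g[:,255:300].mean(1);print("rows 100..285 centre:",list(zip(range(130,280,2),c[130:280:2].astype(int).tolist())))
im=d["image"].astype(int);print("b-r:",(im[130:200:2,255:300,0]-im[130:200:2,255:300,2]).mean(1).astype(int).tolist())
for r in(160,190,215,250,270):print(r,[(i,int(v)) for i,v in zip(range(182,382),np.diff(g[r,182:382])) if abs(v)>14])
E
python3 edges.py
```

```text
[ 0.4644 -0.3071  0.0667] [-0.4 -0.3 -2.7] 0.06379194210217375
rows 100..285 centre: [(130, 89), (132, 88), (134, 87), (136, 86), (138, 126), (140, 230), (142, 253), (144, 253), (146, 252), (148, 251), (150, 251), (152, 251), (154, 252), (156, 253), (158, 253), (160, 252), (162, 252), (164, 252), (166, 252), (168, 252), (170, 252), (172, 247), (174, 245), (176, 219), (178, 143), (180, 133), (182, 134), (184, 135), (186, 136), (188, 137), (190, 138), (192, 139), (194, 140), (196, 142), (198, 142), (200, 141), (202, 140), (204, 141), (206, 144), (208, 152), (210, 167), (212, 221), (214, 179), (216, 145), (218, 151), (220, 159), (222, 165), (224, 176), (226, 175), (228, 172), (230, 228), (232, 249), (234, 247), (236, 251), (238, 251), (240, 251), (242, 249), (244, 230), (246, 197), (248, 180), (250, 177), (252, 176), (254, 174), (256, 172), (258, 171), (260, 169), (262, 168), (264, 167), (266, 166), (268, 165), (270, 165), (272, 164), (274, 164), (276, 163), (278, 163)]
b-r: [61, 60, 59, 60, -17, -71, -13, -15, -21, -25, -26, -24, -20, -17, -18, -21, -22, -21, -20, -20, -23, -44, -39, -65, 4, 5, 5, 7, 5, 4, 5, 6, 5, 3, 3]
160 [(198, 22), (199, 59), (200, 59), (201, 21), (355, -42), (356, -69), (357, -43)]
190 [(201, 54), (202, 69), (203, 32), (225, -22), (226, -37), (227, -30), (331, 38), (332, 49), (333, 24), (352, -21), (353, -53), (354, -69), (355, -43), (378, 17)]
215 [(203, 40), (204, 53), (205, 29), (348, 28), (349, 29), (350, 21), (352, -19), (353, -60), (354, -69), (355, -37)]
250 [(194, 48), (195, 61), (196, 32), (198, -25), (199, -30), (200, -21), (358, 22), (361, -19), (362, -31), (363, -32), (364, -18)]
270 [(195, 17), (196, 38), (197, 42), (198, 25), (201, -15), (360, -28), (361, -40), (362, -28)]
```

```bash
python3 - <<'E'
from h import *
d=vision.snapshot("wrist")
a=np.radians(-17);u=np.array([-np.sin(a),np.cos(a)]);v=np.array([np.cos(a),np.sin(a)])
S=plane(d,[(200,139),(357,139)],.018);S0=plane(d,[(200,139),(357,139)],0.)
print("stand edge",S)
for z in(.018,.022,.026):
    B=plane(d,[(278,177.5)],z)[0,:2]
    print(z,"gap z18",(S.mean(0)[:2]-B)@u,"z0",(S0.mean(0)[:2]-B)@u)
for z in (.118,.122):
    L=plane(d,[(194,230.5),(364,230.5)],z);print(z,L.mean(0),np.linalg.norm(L[1]-L[0]))
R=telemetry.get_state();T=R["tool_pos"];print("lid edge u rel. tool",(plane(d,[(278,230.5)],.119)[0,:2]-T[:2])@u)
C=ray(d,[(0,0)])[0];print("cam",C)
E
```

```text
stand edge [[ 0.43269644 -0.23213577  0.018     ]
 [ 0.53105411 -0.2621866   0.018     ]]
0.018 gap z18 0.02566279914620732 z0 0.024145845340293196
0.022 gap z18 0.024840840033881335 z0 0.023323886227967206
0.026 gap z18 0.024018880921555276 z0 0.02250192711564115
0.118 [ 0.47512972 -0.27164967  0.118     ] 0.06402145106485009
0.122 [ 0.47559872 -0.27017434  0.122     ] 0.0617291133717717
lid edge u rel. tool 0.037476504328834884
cam [ 0.48822809 -0.23044596  0.22971382]
```

The sideways travel (gap 16.5 → 24 mm, ideal 20) means the aim should lie in the middle. I'll lift clear, shift +3.7 mm and lower again.

```bash
python3 -m handwheel '[[0,0,-0.004,0,0,0],[0,0,-0.004,0,0,0],[0,0,0,0,0,0],[0.002,0,0,0,0,0],[0.0017,0,0,0,0,0],[0,0,0,0,0,0],[0,0,0,0,0,0]]'| egrep 'pos|force'
python3 -m handwheel '[[0,0,0.003,0,0,0],[0,0,0.002,0,0,0],[0,0,0.001,0,0,0],[0,0,0,0,0,0],[0,0,0,0,0,0]]'| egrep 'pos|force'
python3 -m handwheel '[[0,0,0.001,0,0,0],[0,0,0.001,0,0,0],[0,0,0,0,0,0],[0,0,0,0,0,0]]'| egrep 'pos|force'
python3 -m handwheel '[[0,0,0.001,0,0,0],[0,0,0,0,0,0],[0,0,0,0,0,0]]'| egrep 'pos|force'
```

```text
tool_pos: [0.4662, -0.3028, 0.0754]
contact_force: [0.8, -0.2, -3.8]
grasp_force: 30.0
tool_pos: [0.4661, -0.3031, 0.0694]
contact_force: [-0.3, 0.1, -3.9]
grasp_force: 30.0
tool_pos: [0.4662, -0.3031, 0.0675]
contact_force: [-0.1, -0.3, -3.6]
grasp_force: 30.0
tool_pos: [0.4665, -0.3032, 0.0667]
contact_force: [-0.5, 0.9, -4.0]
grasp_force: 30.0
```

```bash
for i in 1 2; do python3 -m handwheel '[[0,0,0.001,0,0,0],[0,0,0,0,0,0],[0,0,0,0,0,0]]'| egrep 'pos|force:'; done
```

```text
tool_pos: [0.4665, -0.3032, 0.0666]
contact_force: [-2.9, 2.8, 5.7]
grasp_force: 30.0
tool_pos: [0.4665, -0.3032, 0.0665]
contact_force: [-4.9, 3.2, 11.9]
grasp_force: 30.0
```

```bash
python3 -m handwheel '[[0,0,0.001,0,0,0],[0,0,0,0,0,0],[0,0,0,0,0,0]]'| egrep 'pos|force:'
```

```text
tool_pos: [0.4665, -0.3032, 0.0665]
contact_force: [-6.2, 4.4, 17.8]
grasp_force: 30.0
```

Contact at 0.0666, just where seated is predicted. I'll unload and check the gap numerically.

```bash
python3 -m handwheel '[[0,0,-0.002,0,0,0],[0,0,0,0,0,0],[0,0,0,0,0,0]]'| egrep 'pos|force:'
cat > gap.py <<'E'
from h import *
d=vision.snapshot("wrist");im=d["image"].astype(int);w=(im[...,2]-im[...,0])[:,255:300].mean(1);g=im.mean(2)[:,255:300].mean(1)
t0=next(r for r in range(110,220) if w[r]>0 and w[r+1]>0); t1=next(r for r in range(t0+8,220) if w[r]<8 and g[r]<200)
a=np.radians(-17);u=np.array([-np.sin(a),np.cos(a)])
S=plane(d,[(278,t0)],0.)[0,:2];B=plane(d,[(278,t1-.5)],.018)[0,:2];print("rows",t0,t1,"gap",(S-B)@u,telemetry.get_state()["tool_pos"])
E
python3 gap.py
```

```text
tool_pos: [0.4668, -0.3034, 0.0665]
contact_force: [-1.8, 2.1, 6.3]
grasp_force: 30.0
rows 144 178 gap 0.020574845202136312 [ 0.46676861 -0.30340876  0.06655247]
```

Gap 20.6 mm (ideal 20) and height right, so it is seated. I'll release and go to the middle-position tin, the lightest.

```bash
python3 -m handwheel '[[0,0,0,0,0,0],[0,0,0,0,0,0],[0,0,0,0,0,0],[0,0,0,0,0,0],[0,0,0,0,0,0],[0,0,-0.03,0,0,0],[0,0,-0.035,0,0,0],[0,0,-0.035,0,0,0],[0,0,-0.035,0,0,0],[0,0,-0.025,0,0,0],[0,0,0,0,0,0]]' 1
python3 -c "
from h import *
go(.4692,.0804,.22,-12.1)
t=vision.snapshot('top');cv2.imwrite('pics/top2.png',t['image'])"
```

```text
t: 26.57
tool_pos: [0.4693, -0.3047, 0.2319]
ee_rot: [[0.293, 0.956, 0.008], [0.956, -0.293, -0.007], [-0.004, 0.01, -1.0]]
contact_force: [1.0, -0.1, -0.7]
width: 0.0871
grasp_force: 0.0
t 26.57 turn [ 0.0125  0.0053 -0.1091] rows>=0.7 shift [ 0.3765 -0.0808  0.0119] rows>=9.2
```

```bash
python3 -m handwheel '[[0,0,0,0,0,-0.109],[0.0377,-0.008,0.001,0,0,0],[0.0377,-0.008,0.001,0,0,0],[0.0377,-0.008,0.001,0,0,0],[0.0377,-0.008,0.001,0,0,0],[0.0377,-0.008,0.001,0,0,0],[0.0377,-0.008,0.001,0,0,0],[0.0377,-0.008,0.001,0,0,0],[0.0377,-0.008,0.001,0,0,0],[0.0377,-0.008,0.001,0,0,0],[0.0377,-0.008,0.001,0,0,0],[0,0,0,0,0,0],[0,0,0,0,0,0],[0,0,0,0,0,0]]'
python3 -c "
from h import *
go(.4692,.0804,.0515,-12.1)"
```

```text
t: 27.78
tool_pos: [0.4666, 0.0815, 0.2145]
ee_rot: [[0.21, 0.978, -0.002], [0.978, -0.21, -0.001], [-0.001, -0.002, -1.0]]
contact_force: [0.1, 0.0, -0.7]
width: 0.0867
grasp_force: 0.0
t 27.78 turn [-0.0019  0.0011 -0.    ] rows>=0.0 shift [-0.0006  0.0028  0.163 ] rows>=3.9
```

```bash
python3 -m handwheel '[[-0.003,0.003,0.033,0,0,0],[0,0,0.033,0,0,0],[0,0,0.033,0,0,0],[0,0,0.033,0,0,0],[0,0,0.031,0,0,0],[0,0,0,0,0,0],[0,0,0,0,0,0]]' 1
python3 -m handwheel '[[0,0,0,0,0,0],[0,0,0,0,0,0],[0,0,0,0,0,0],[0,0,0,0,0,0],[0,0,0,0,0,0],[0,0,0,0,0,0]]' 0
python3 -m handwheel '[[0,0,-0.01,0,0,0],[0,0,-0.03,0,0,0],[0,0,-0.035,0,0,0],[0,0,-0.035,0,0,0],[0,0,-0.035,0,0,0],[0,0,0,0,0,0],[0,0,0,0,0,0],[0,0,0,0,0,0]]'
cat > lidrow.py <<'E'
from h import *
d=vision.snapshot("wrist");g=d["image"].mean(2)[:,255:300].mean(1)
print([(r,int(g[r])) for r in range(206,252,2)])
for r in(250,270):
  q=cv2.GaussianBlur(d["image"].mean(2),(3,3),0)[r,182:382];print(r,[(i,int(v)) for i,v in zip(range(182,382),np.diff(q)) if abs(v)>14])
go(.4668,-.3034,.19,-17)
E
python3 lidrow.py
```

```text
t: 28.37
tool_pos: [0.4679, 0.0773, 0.0512]
ee_rot: [[0.212, 0.977, -0.005], [0.977, -0.212, 0.001], [-0.0, -0.005, -1.0]]
contact_force: [0.6, 0.7, -0.1]
width: 0.0872
grasp_force: 0.0
t: 28.87
tool_pos: [0.4699, 0.0787, 0.0536]
ee_rot: [[0.21, 0.978, 0.001], [0.978, -0.21, -0.001], [-0.001, 0.001, -1.0]]
contact_force: [-2.1, -0.1, 7.9]
width: 0.0635
grasp_force: 30.0
t: 29.53
tool_pos: [0.4689, 0.0785, 0.1972]
ee_rot: [[0.21, 0.978, -0.0], [0.978, -0.21, -0.001], [-0.001, -0.0, -1.0]]
contact_force: [-0.6, -0.4, -2.8]
width: 0.0638
grasp_force: 30.0
[(206, 138), (208, 139), (210, 140), (212, 139), (214, 138), (216, 141), (218, 152), (220, 155), (222, 217), (224, 187), (226, 130), (228, 136), (230, 142), (232, 148), (234, 161), (236, 178), (238, 146), (240, 180), (242, 245), (244, 239), (246, 175), (248, 161), (250, 162)]
250 [(195, 18), (196, 33), (197, 28), (361, -15), (362, -18)]
270 [(197, 32), (198, 48), (199, 33), (202, -14), (359, -20), (360, -44), (361, -39), (362, -14), (373, 14), (374, 15)]
t 29.58 turn [-0.0024  0.0012  0.1088] rows>=0.7 shift [-0.3656  0.1101  0.0064] rows>=9.2
```

```bash
python3 - <<'E'
from h import *
d=vision.snapshot("wrist");s=telemetry.get_state();T=s["tool_pos"];u=s["ee_rot"][:2,0]
print(s["contact_force"])
for r in(238.5,239.5,240.5):print("M rim",(plane(d,[(278,r)],T[2]-.0536+.104)[0,:2]-T[:2])@u)
for r in(229.5,230.5):print("R rim",(plane(d,[(278,r)],T[2]-.0525+.104)[0,:2]-T[:2])@u)
for r in(212,):print("R seam",(plane(d,[(278,r)],T[2]+.035)[0,:2]-T[:2])@u)
for r in(222,):print("M seam",(plane(d,[(278,r)],T[2]+.034)[0,:2]-T[:2])@u)
E
```

```text
[ 0.66463306 -0.13340977 -2.38020184]
M rim 0.03336296538967173
M rim 0.0329494300152458
M rim 0.03253506152114797
R rim 0.03746992002298655
R rim 0.037067714875928616
R seam 0.03907001999461414
M seam 0.0342135169821938
```

The lightest tin sits about 4.4 mm differently in the grip, so the TCP target is (0.4681, -0.2992).

```bash
python3 -c "
from h import *
go(.4681,-.2992,.197,-17)"
```

```text
t 29.63 turn [-0.0034  0.001   0.109 ] rows>=0.7 shift [-0.3612  0.1103 -0.0009] rows>=9.1
```

```bash
python3 -m handwheel '[[0,0,0,0,0,0.109],[-0.0301,0.0092,0,0,0,0],[-0.0301,0.0092,0,0,0,0],[-0.0301,0.0092,0,0,0,0],[-0.0301,0.0092,0,0,0,0],[-0.0301,0.0092,0,0,0,0],[-0.0301,0.0092,0,0,0,0],[-0.0301,0.0092,0,0,0,0],[-0.0301,0.0092,0,0,0,0],[-0.0301,0.0092,0,0,0,0],[-0.0301,0.0092,0,0,0,0],[-0.0301,0.0092,0,0,0,0],[-0.0301,0.0092,0,0,0,0],[0,0,0,0,0,0],[0,0,0,0,0,0],[0,0,0,0,0,0],[0,0,0,0,0,0]]'
python3 -c "
from h import *
go(.4681,-.2992,.1716,-17)
d=vision.snapshot('wrist');np.save('w7.npy',d['image']);im=d['image']
o=cv2.resize(im[100:340,150:430],None,fx=2.5,fy=2.5,interpolation=cv2.INTER_CUBIC);cv2.imwrite('pics/w7.png',o)
"
```

```text
t: 31.05
tool_pos: [0.4694, -0.2971, 0.1966]
ee_rot: [[0.29, 0.957, -0.001], [0.957, -0.29, 0.002], [0.001, -0.002, -1.0]]
contact_force: [0.4, -0.4, -1.5]
width: 0.0641
grasp_force: 30.0
t 31.05 turn [-0.0021 -0.0016  0.0026] rows>=0.0 shift [-0.0023 -0.0006  0.025 ] rows>=0.6
```

Using the last picture here: it shows the alignment before lowering.

```bash
python3 -m handwheel '[[-0.0023,-0.0006,0.005,0,0.0,0.0026],[0,0,0.008,0,0,0],[0,0,0.004,0,0,0],[0,0,0,0,0,0],[0,0,0,0,0,0],[0,0,0,0,0,0]]'
python3 -c "
from h import *
d=vision.snapshot('wrist');im=d['image']
o=cv2.resize(im[100:340,150:430],None,fx=2.5,fy=2.5,interpolation=cv2.INTER_CUBIC);cv2.imwrite('pics/w8.png',o)
"
```

```text
t: 31.6
tool_pos: [0.4682, -0.301, 0.1806]
ee_rot: [[0.294, 0.956, 0.0], [0.956, -0.294, -0.0], [-0.0, 0.0, -1.0]]
contact_force: [1.0, -1.0, -1.3]
width: 0.0638
grasp_force: 30.0
```

View pics/w8.png

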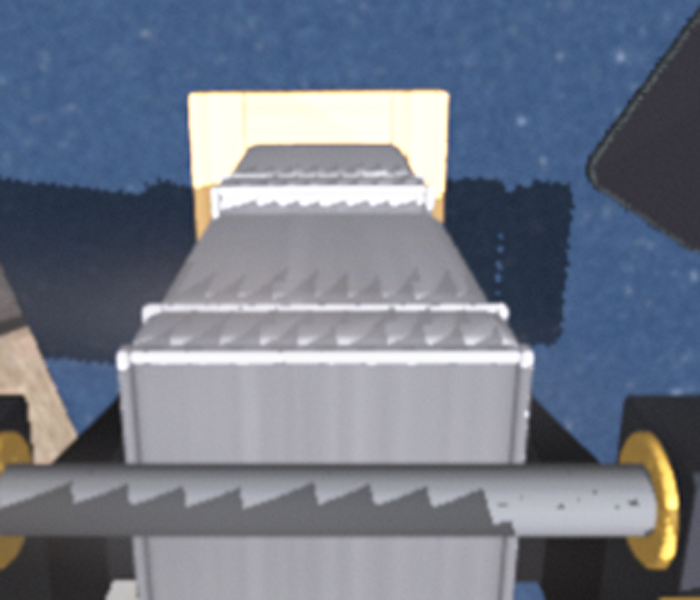

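The upper tin sits above the lower. The lower rim's outer edge is at crop y≈186 (x 212–432), the upper body's lower edge at y≈208 and the upper rim edge at y≈355.

```bash
python3 - <<'E'
from h import *
d=vision.snapshot("wrist");s=telemetry.get_state();T=s["tool_pos"];u=s["ee_rot"][:2,0];v=s["ee_rot"][:2,1]
im=d["image"].astype(int);print(T,[(r,int(x)) for r,x in zip(range(165,200),im[165:200,262:292].mean((1,2)))])
f=lambda q:np.array(q,float)/2.5+[149.8,99.8]
A=plane(d,f([(212,187),(432,187)]),.118)[:,:2]
L=plane(d,f([(119,350),(531,350)]),T[2]-.0536+.104)[:,:2]
zb=T[2]-.0536
for y in(205,208,211):print("body",y,(plane(d,f([(322,y)]),zb+.004)[0,:2]-T[:2])@u)
for n,q in(("lower rim",A),("upper rim",L)):print(n,((q-T[:2])@u),((q-T[:2])@v),np.linalg.norm(q[1]-q[0]))
E
```

```text
[ 0.46826716 -0.30110979  0.1808574 ] [(165, 147), (166, 145), (167, 150), (168, 171), (169, 192), (170, 181), (171, 153), (172, 151), (173, 170), (174, 230), (175, 254), (176, 254), (177, 253), (178, 254), (179, 254), (180, 246), (181, 218), (182, 185), (183, 175), (184, 170), (185, 154), (186, 142), (187, 140), (188, 141), (189, 141), (190, 141), (191, 142), (192, 143), (193, 143), (194, 144), (195, 144), (196, 145), (197, 145), (198, 146), (199, 146)]
body 205 0.0337178278090546
body 208 0.032880343302772605
body 211 0.03204099240588088
lower rim [0.03608697 0.03614127] [-0.03247694  0.03096883] 0.06344580202997034
upper rim [0.03297323 0.03302811] [-0.03143896  0.03164615] 0.0630851496751386
```

```bash
python3 -m handwheel '[[0.003,-0.0005,0.003,0,0,0],[0,0,0.003,0,0,0],[0,0,0.002,0,0,0],[0,0,0,0,0,0],[0,0,0,0,0,0]]'|egrep 'pos|force:'
python3 -m handwheel '[[0,0,0.001,0,0,0],[0,0,0.001,0,0,0],[0,0,0,0,0,0],[0,0,0,0,0,0]]'|egrep 'pos|force:'
python3 -m handwheel '[[0,0,0.001,0,0,0],[0,0,0.001,0,0,0],[0,0,0,0,0,0],[0,0,0,0,0,0]]'|egrep 'pos|force:'
```

```text
tool_pos: [0.4683, -0.298, 0.1723]
contact_force: [-0.1, -1.0, -1.0]
grasp_force: 30.0
tool_pos: [0.4684, -0.298, 0.1705]
contact_force: [-0.1, -0.2, -2.7]
grasp_force: 30.0
tool_pos: [0.4685, -0.298, 0.1685]
contact_force: [-0.5, 0.4, -1.9]
grasp_force: 30.0
```

Past rim height (0.1716) without contact, so the foot is inside the rim.

```bash
for i in 1 2; do python3 -m handwheel '[[0,0,0.001,0,0,0],[0,0,0,0,0,0],[0,0,0,0,0,0]]'|egrep 'pos|force:';done
```

```text
tool_pos: [0.4686, -0.2981, 0.1677]
contact_force: [0.0, -0.5, -1.8]
grasp_force: 30.0
tool_pos: [0.4687, -0.2981, 0.1676]
contact_force: [-2.8, 0.4, 4.5]
grasp_force: 30.0
```

Seated at exactly the predicted 0.1676. I'll release and rise straight up.

```bash
python3 -m handwheel '[[0,0,0,0,0,0],[0,0,0,0,0,0],[0,0,0,0,0,0],[0,0,0,0,0,0],[0,0,0,0,0,0],[0,0,-0.015,0,0,0],[0,0,-0.025,0,0,0],[0,0,-0.03,0,0,0],[0,0,-0.03,0,0,0],[0,0,0,0,0,0],[0,0,0,0,0,0]]' 1
python3 -c "
from h import *
go(.4384,.3394,.23,-4)"
```

```text
t: 34.2
tool_pos: [0.4696, -0.2985, 0.2685]
ee_rot: [[0.294, 0.956, 0.003], [0.956, -0.294, -0.003], [-0.002, 0.004, -1.0]]
contact_force: [-0.8, 0.3, -0.6]
width: 0.0873
grasp_force: 0.0
t 34.20 turn [ 0.0046  0.0025 -0.2917] rows>=1.8 shift [ 0.6342 -0.0756  0.0385] rows>=15.3
```

```bash
python3 -m handwheel '[[0,0,0,0,0,-0.146],[0,0,0,0,0,-0.146],[0.0373,-0.0044,0.002,0,0,0],[0.0373,-0.0044,0.002,0,0,0],[0.0373,-0.0044,0.002,0,0,0],[0.0373,-0.0044,0.002,0,0,0],[0.0373,-0.0044,0.002,0,0,0],[0.0373,-0.0044,0.002,0,0,0],[0.0373,-0.0044,0.002,0,0,0],[0.0373,-0.0044,0.002,0,0,0],[0.0373,-0.0044,0.002,0,0,0],[0.0373,-0.0044,0.002,0,0,0],[0.0373,-0.0044,0.002,0,0,0],[0.0373,-0.0044,0.002,0,0,0],[0.0373,-0.0044,0.002,0,0,0],[0.0373,-0.0044,0.002,0,0,0],[0.0373,-0.0044,0.002,0,0,0],[0.0373,-0.0044,0.002,0,0,0],[0.0373,-0.0044,0.002,0,0,0]]'
python3 -m handwheel '[[0,0,0,0,0,0],[0,0,0,0,0,0],[0,0,0,0,0,0]]' | tail -1
python3 - <<'E'
from h import *
go(.4384,.3394,.0520,-4)
# stack check in top view: lid of the upper tin at z=.218, compare with seat
t=vision.snapshot("top");im=t["image"];mx=im.max(2).astype(int);mn=im.min(2).astype(int)
c=blob(im,(mn>110)&(mx-mn<60),proj(t,[.4675,-.297,.218])[0]);print(yaw(plane(t,c.reshape(-1,2),.218)))
cv2.imwrite("pics/top3.png",im)
E
```

```text
t: 35.78
tool_pos: [0.4376, 0.3406, 0.2309]
ee_rot: [[0.071, 0.997, -0.002], [0.997, -0.071, -0.001], [-0.001, -0.002, -1.0]]
contact_force: [0.8, -0.4, 1.5]
width: 0.087
grasp_force: 0.0
grasp_force: 0.0
t 36.03 turn [-0.0024  0.0018  0.002 ] rows>=0.0 shift [0.0002 0.0011 0.1792] rows>=4.3
(array([ 0.46492722, -0.29555878]), (65.5612564086914, 67.98377227783203), -16.92761993408203)
```

The top view puts the upper lid at (0.4649, -0.2956) against the stand at (0.4644, -0.2952), so the stack is square. Last, the heaviest tin.

```bash
python3 -m handwheel '[[0,0.001,0.036,0,0,0],[0,0,0.036,0,0,0],[0,0,0.036,0,0,0],[0,0,0.036,0,0,0],[0,0,0.035,0,0,0],[0,0,0,0,0,0],[0,0,0,0,0,0]]' 1
python3 -m handwheel '[[0,0,0,0,0,0],[0,0,0,0,0,0],[0,0,0,0,0,0],[0,0,0,0,0,0],[0,0,0,0,0,0],[0,0,0,0,0,0]]' 0 | tail -2
python3 -m handwheel '[[0,0,-0.01,0,0,0],[0,0,-0.02,0,0,0],[0,0,-0.025,0,0,0],[0,0,-0.025,0,0,0],[0,0,-0.025,0,0,0],[0,0,-0.025,0,0,0],[0,0,-0.015,0,0,0],[0,0,-0.01,0,0,0],[0,0,0,0,0,0],[0,0,0,0,0,0],[0,0,0,0,0,0],[0,0,0,0,0,0],[0,0,0,0,0,0],[0,0,0,0,0,0],[0,0,0,0,0,0],[0,0,0,0,0,0]]'
python3 lidrow.py
```

```text
t: 36.67
tool_pos: [0.4392, 0.3368, 0.0528]
ee_rot: [[0.073, 0.997, -0.002], [0.997, -0.073, -0.003], [-0.003, -0.002, -1.0]]
contact_force: [0.1, 0.5, 0.4]
width: 0.0869
grasp_force: 0.0
width: 0.064
grasp_force: 29.9
t: 38.5
tool_pos: [0.4388, 0.3397, 0.2083]
ee_rot: [[0.069, 0.998, -0.0], [0.998, -0.069, -0.0], [-0.0, -0.0, -1.0]]
contact_force: [0.2, -0.1, -6.0]
width: 0.0638
grasp_force: 29.9
[(206, 128), (208, 129), (210, 129), (212, 130), (214, 131), (216, 131), (218, 131), (220, 131), (222, 131), (224, 135), (226, 148), (228, 155), (230, 208), (232, 174), (234, 121), (236, 126), (238, 128), (240, 130), (242, 133), (244, 137), (246, 129), (248, 119), (250, 141)]
250 [(198, 18), (361, -16)]
270 [(198, 33), (199, 47), (200, 31), (355, 34), (356, 36), (358, -20), (359, -47), (360, -56), (361, -37), (374, 14)]
t 38.55 turn [-4.000e-04  2.000e-04  2.893e-01] rows>=1.8 shift [-0.6069  0.2148  0.0184] rows>=15.4
```

```bash
python3 -c "
from cell import close_job,telemetry
s=telemetry.get_state();print(abs(s['qvel']).max(),s['contact_force'])
print(close_job())"
```

```text
0.002802067460033065 [-0.75427158 -0.78479872 -6.46052659]
the job is handed in; nothing more can be done
None
```

The job is handed in: the middle-weight tin is seated on the stand, the lightest is stacked squarely on it, and the heaviest is held still about 15 cm above the worktop; I had to re-seat the first tin once after it touched off-centre in the recess.

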